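Set a silver locket in the engraving block and hold the magnifier over it

TASK

Take the silver scabbard locket off the leather sandbag and set it down gently, without dropping it, ornamented face up on the jaws of the engraving block: lying flat and straight, lengthwise between the two pairs of brass stop pins, and centred there. Then pick up the hand magnifier, carry it clear of the other things on the bench, and hold it level and still over the locket, about 20 mm above it, the window centred over the ornamented panel and lined up lengthwise with the locket, never touching the locket or the block with it. Finish there with the magnifier still held in the gripper, and leave everything else on the bench where it stands.

Things in the scene. Friction and masses are not known exactly. Their poses are not given: they have to be found in the camera images.
- locket: Loose silver scabbard locket: flat sleeve with rounded edges, 70 mm long (x), 38 wide (y), 18 high (z), 0.11-0.21 kg; chased scroll panel on its upper face, collar and dark mouth at the +x end. Origin: centre of its underside. Starts flat, ornament up, on the sandbag; can be gripped across its width. Either end may point either way in the block.
- locket_panel (a point): Centre of the ornamented panel (44 x 24 mm, long along the locket) on the locket's upper face: 4 mm towards -x of the locket's middle and 18 mm above its underside. Axes as the locket's.
- sandbag: Fixed round black leather sandbag, 157 mm across its widest and 42 mm high, with a flat firm top of 112 mm diameter; origin at the centre of its underside. The locket starts on it.
- block: Fixed engraving block (ball vice), black, 132 mm across. On top two dark steel jaws, each 46 (x) by 80 mm (y), 8 mm slot between, tops 95 mm above the bench. Four brass stop pins, 6 mm thick, 12 mm above the jaws, centred at x = +-42, y = +-12 mm: 78 mm free between the pairs along x for the 70 mm locket; no side stops. Origin: centre of underside, z up; yaw differs each start.
- block_seat (a point): Centre of the jaws' top plane, midway between the four pins: where the middle of the locket's underside belongs, the locket's long axis along this x axis. Axes as the block's, 95 mm above its origin.
- magnifier: Loose black hand magnifier lying flat, 0.10-0.16 kg: head 80 (x) by 58 mm (y), 16 thick, clear window 64 by 42; straight flat-sided handle 20 wide (y), 18 high, from 48 to 140 mm towards -x of the head's centre, underside flush with the head's. Balance point about 45 mm towards -x. Origin: centre of the head's underside, z up. Either way round is right over the locket.
- magnifier_window (a point): Centre of the magnifier window at the level of the head's underside (same point as the body's origin). Axes as the magnifier's.
- punch_stand: Bystander: wooden block 66 (x) by 44 (y) by 45 mm with upright steel chasing punches, 129 mm high in all, beside the block on its left (+y); origin at the centre of its underside.
- paste_jar: Bystander: amber jar with white lid, 54 mm across, 75 mm high, beside the block on its right (-y); origin at the centre of its underside.
- chasing_hammer: Bystander: small hammer lying flat on the bench between robot and block, 210 mm long, up to 23 mm high; origin on the bench, near the middle of the handle.
- file: Bystander: flat file with pale wooden handle lying beyond the block, 265 mm long along its x axis, 16 mm high; origin near its middle.
- graver: Bystander: small graver with brown wooden handle lying beyond the block to the right, 110 mm long, 25 mm high; origin near its middle.
There are look-alikes about, which are no part of the job. Several things have the shape of the locket; the one meant has the colours described above.

How it is judged:
By the outcome, as a careful person would: the job done as asked, in the order asked, and still so for the second after the job is handed in, while the arm keeps its last pose, push and grip.
It also fails if it takes over 59 s, if anything falls off the work surface, if the arm or the gripper's body presses on something with over 40 N, if the wrist force passes 120 N, or if a joint passes its speed limit or range.

ROBOT

A 6-joint arm with a two-finger parallel gripper is mounted at the origin on the work surface. World frame = base frame: x ahead of the robot, y to its left, z up, the work surface at z = 0. Lengths are in m, angles in degrees, forces in N, time in s.
With the tool pointing down it reaches from about 0.3 to 0.75 m from the base axis. Payload 8.5 kg.
Tool frame: the origin (TCP) lies midway between the tips of the shut fingers; the grasp point (between the pads) lies 19 mm behind it; z points along the fingers, y is the line along which they close (so a half turn about z gives the same grasp; the last joint's range is limited). The gripper opens to 85 mm and grips with 20 to 120 N. Pads are 22 mm wide; open, the fingers measure 114 mm over their backs; the gripper's body (76 mm by 85 mm) begins 54 mm behind the grasp point. The pads swing forward as they close: fully open they stand 13 mm farther back than shut.
Start: joints at [54.414, 21.807, 74.336, -0, 83.858, -12.336], TCP at [0.217, 0.505, 0.231] pointing down, gripper open.
Joint ranges: [-178.18, 178.18], [-50.72, 133.34], [12.68, 142.11], [-81.47, 261.47], [9.98, 163.14], [-165.26, 165.26]. Speed limits (degrees/s): [136.94, 136.94, 180, 180, 180, 180].

INTERFACE

Orientations are given as a 3x3 rotation matrix whose columns are the frame's x, y, z axes.
In Python, from rig import env, get_image, close_job gives the robot as it stands.
- The arm moves only by the tool step_arm, never from a script. Its argument "targets" is a list of rows, each a list of 2 entries, a list of its own where there are three numbers: the shift along the tool's x, y, z as a fraction of full scale, then the turn, a rotation vector about the tool's x, y, z as a fraction of full scale. In form: [[[x, y, z], [wx, wy, wz]], ...]. A call has 1 to 10 rows; each row is the pose to reach, as a shift and turn from the pose commanded when the call began, along the tool's axes at that moment; what a row does not reach only later rows make up. Full scale, the value 1, is 0.3 m for a shift and 45 degrees for a turn. A row lasts 1/12 s, in which the tool goes at most 41.7 mm and 7.16 degrees, less where a joint would pass 70% of its speed; a pose out of reach is approached as far as the arm can. A call with a number of a shift or a turn outside -1 to 1 is refused whole. A call with a gripper value outside its range is refused whole. "jaw" is the finger opening in mm, from 0 to 85.4, set as the call begins (left out, the last holds). The fingers move at their own pace and stop on an object; "grip_force" is the grip in N (left out, the last holds). Time passes only in rows, so rows that repeat a pose let the fingers close. It gives the time, the measured TCP pose, the force, the opening and the grip force at its end, in the units of the state.
- env.observe(): the state, without advancing time (a new reading comes with each control period).
- get_image(name): name is "scene" or "top" or "wrist"; returns a dict with "img" (420x560x3 uint8, red, green, blue), "z_map" (420x560 float32, m along the optical axis (not along the pixel's ray), 0 where there is no reading), "intrinsics" (3x3 intrinsics, pixels), "rvec" (rotation vector, rad) and "tvec" (3), from world to camera coordinates, as OpenCV has them. Camera axes: x right, y down, z forward; pixel columns grow to the right and rows downward; lengths in m; the calibration is good to about 2 mm. A picture is of the moment at which its call begins.
- close_job(): hands the job in; it is judged then, once.
The state is a dict: "time_s": time; "q": joint angles; "qvel": joint speeds; "joint_efforts": joint torques, N m; "position": TCP position; "tool_rot": TCP orientation; "ft_force": force on the tool from outside, world axes, zero at the start; "wrist_torque": the same for the moment, N m; "grip_width": finger opening in m; "gripper_force": force on a finger pad.
Only numpy, scipy, OpenCV 4.12 (cv2) and the standard library are available. Lean on these libraries where they do the work, as an engineer would, in place of code of your own. Each camera call takes 0.05 s, during which the arm holds its last target. There are 200 camera calls.

## Working session

There is one attempt and no reset: what is moved stays moved. The work goes in short steps, Python scripts to look and compute and a tool call to move; the robot and the scene stay as the last step left them, time stands still between calls to the robot, and variables do not carry over. Pictures are saved under pics/ and viewed, at most 10 in all, crops included, and the job is handed in when it is done.

Besides the shell and the picture viewer there is one more tool, called after "Emit:" as name(argument=value, ...) on one line, values as JSON. step_arm: Moves the arm, as the interface text tells. Its arguments: {"type":"object","properties":{"targets":{"type":"array","items":{"type":"array"}},"jaw":{"type":"number"},"grip_force":{"type":"number"}},"required":["targets"]}

```bash
ls; mkdir -p pics; cat > h.py <<'E'
import numpy as np, cv2
from rig import env, get_image, close_job
def cloud(d):
    z=d['z_map']; K=np.array(d['intrinsics']); R=cv2.Rodrigues(np.array(d['rvec'],float))[0]; t=np.array(d['tvec'],float).ravel()
    v,u=np.mgrid[:z.shape[0],:z.shape[1]]
    P=np.stack([(u-K[0,2])/K[0,0]*z,(v-K[1,2])/K[1,1]*z,z],-1)
    W=(P-t)@R
    W[z<=0]=np.nan
    return W
def save(d,n): cv2.imwrite('pics/'+n,d['img'][...,::-1])
E
python3 - <<'E'
from h import *
for n in ('top','scene'):
    d=get_image(n); save(d,n+'.png'); np.savez(''+n+'.npz',W=cloud(d),img=d['img'])
    print(n,np.nanmin(cloud(d).reshape(-1,3),0),np.nanmax(cloud(d).reshape(-1,3),0))
print(env.observe())
E
```

```text
pics
top [-0.20887029 -1.23768361 -0.78188741] [1.73296558 1.4187488  0.61600111]
scene [-1.80119808 -0.52312712 -0.77208879] [1.49955067 1.82957289 0.40708665]
{'time_s': 0.1, 'q': array([ 5.44133686e+01,  2.18372866e+01,  7.43796721e+01,  8.00918300e-04,
        8.38582438e+01, -1.23348496e+01]), 'qvel': array([ 0.03752704, -0.06173164, -0.1504435 , -0.02227331,  0.11218576,
       -0.04491982]), 'joint_efforts': array([ 3.45046326e-03, -4.49218726e+01, -2.31657797e+01, -1.49793600e-04,
        3.67549947e-03,  2.32748715e-05]), 'position': array([0.2169579 , 0.50511237, 0.2307764 ]), 'tool_rot': array([[-9.18778226e-01,  3.94773317e-01, -7.75107784e-04],
       [ 3.94773968e-01,  9.18777662e-01, -1.05930977e-03],
       [ 2.93964487e-04, -1.27926313e-03, -9.99999139e-01]]), 'ft_force': array([ 0.9481687 ,  0.12421842, -0.1673902 ]), 'wrist_torque': array([ 0.03329188, -0.04156667,  0.04520199]), 'gripper_force': 0.0, 'grip_width': 0.08545803846572796}
```

View pics/top.png

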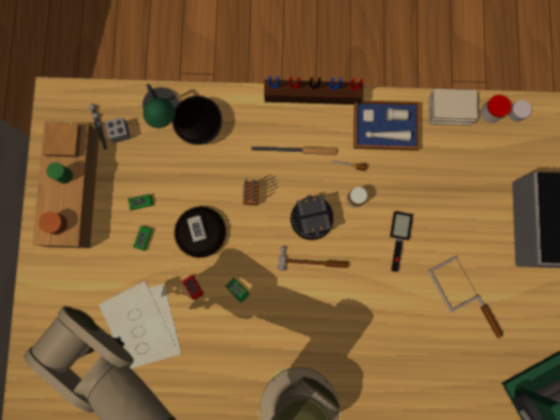

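View pics/scene.png

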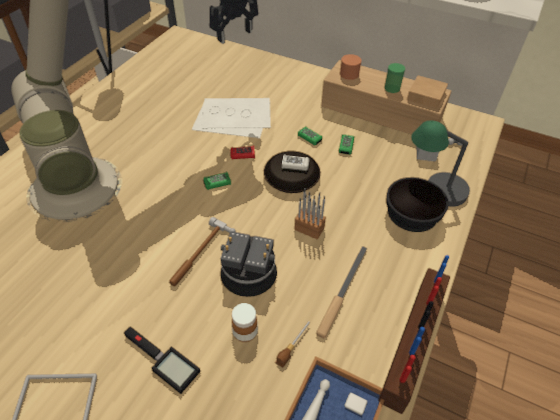

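The top view shows the silver sleeve on the black sandbag at (197,229). The same shape appears in green at (141,202), (143,238) and (237,289), and in red at (193,287). Only the one on the sandbag is silver, so it is the target. The magnifier is at (402,225) with its handle down to (397,265), the block is at (313,216), the punches at (252,192) and the jar at (358,196).

```bash
python3 - <<'E'
from h import *
D=np.load('top.npz'); W=D['W']; im=D['img']
for n,(u,v) in dict(locket=(197,229),block=(313,214),mag=(402,225),handle=(397,262),handleend=(397,268),punch=(252,192),jar=(358,196),ham=(283,258),hamend=(347,264),filea=(255,149),graver=(362,166)).items(): print(n,W[v,u].round(3))
c=np.hstack([cv2.resize(im[205:255,170:230],None,fx=6,fy=6,interpolation=2),cv2.resize(im[190:240,283:343],None,fx=6,fy=6,interpolation=2)])
cv2.imwrite('pics/crop.png',c[...,::-1])
E
```

```text
locket [0.499 0.309 0.062]
block [ 0.552 -0.026  0.068]
mag [ 0.534 -0.298  0.012]
handle [ 0.423 -0.281  0.018]
handleend [ 0.405 -0.28   0.023]
punch [0.602 0.151 0.12 ]
jar [ 0.607 -0.155  0.078]
ham [0.425 0.057 0.024]
hamend [ 0.412 -0.132  0.023]
filea [0.755 0.151 0.013]
graver [ 0.707 -0.174  0.032]
```

View pics/crop.png

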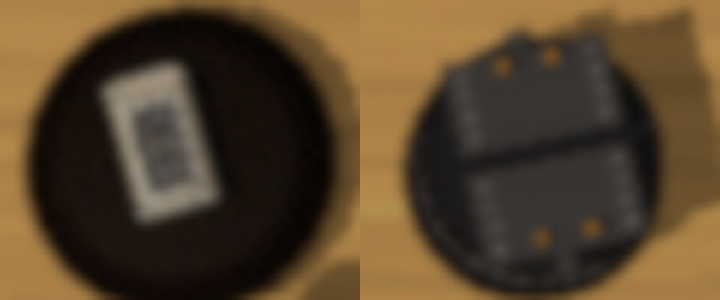

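The enlarged crop confirms a silver body with a dark ornamented panel. Its long axis lies about 14° from world x. On the block (right half of the crop), the four brass pins are at crop pixels (502,67), (551,56), (541,239) and (592,228). Its x axis is also at about 13°.

```bash
cat >> h.py <<'E'
from scipy.spatial.transform import Rotation as Ro
def down(yaw):  # tool pointing down, tool y axis at world angle yaw(deg)
    a=np.radians(yaw); y=np.array([np.cos(a),np.sin(a),0]); z=np.array([0,0,-1.]); return np.stack([np.cross(y,z),y,z],1)
def to(p,yaw):
    s=env.observe(); R=s['tool_rot']; T=down(yaw)
    print('shift',((np.array(p)-s['position'])@R/.3).round(4),'turn',(Ro.from_matrix(R.T@T).as_rotvec(degrees=True)/45).round(4))
E
python3 - <<'E'
from h import *
to([.46,.30,.30],103)
d=get_image('wrist'); R=cv2.Rodrigues(np.array(d['rvec'],float))[0]; t=np.array(d['tvec']).ravel(); s=env.observe()
print('cam in tool',s['tool_rot'].T@(-R.T@t-s['position']),'axis',(s['tool_rot'].T@R.T).round(3),d['intrinsics'])
E
```

```text
shift [-1.0142 -0.3086 -0.2306] turn [-0.0015 -0.0009 -0.8056]
cam in tool [ 0.07415995  0.0007195  -0.14162895] axis [[ 0.001 -0.956 -0.292]
 [ 1.     0.001 -0.001]
 [ 0.001 -0.292  0.956]] [[304.64610844   0.         276.43410474]
 [  0.         304.64610844 209.4173316 ]
 [  0.           0.           1.        ]]
```

Emit:
step_arm(targets=[[[-1.0,-0.31,0.0],[0,0,-0.8]],[[-1.0,-0.31,0.0],[0,0,-0.8]],[[-1.0,-0.31,0.0],[0,0,-0.8]],[[-1.0,-0.31,0.0],[0,0,-0.8]],[[-1.0,-0.31,0.0],[0,0,-0.8]],[[-1.0,-0.31,0.0],[0,0,-0.8]],[[-1.0,-0.31,0.0],[0,0,-0.8]],[[-1.0,-0.31,0.0],[0,0,-0.8]],[[-1.0,-0.31,0.0],[0,0,-0.8]],[[-1.0,-0.31,0.0],[0,0,-0.8]]])

```text
time_s: 0.98
position: [0.4573, 0.2999, 0.2307]
tool_rot: [[-0.976, -0.217, -0.001], [-0.217, 0.976, -0.0], [0.001, -0.0, -1.0]]
ft_force: [-1.2, 1.3, -0.0]
grip_width: 0.0852
gripper_force: 0.0
```

```bash
cat >> h.py <<'E'
def rect(W,m):
    P=W[m]; c,(a,b),ang=cv2.minAreaRect(P[:,:2].astype(np.float32)*1000)
    if a<b: a,b,ang=b,a,ang+90
    return np.round([*c,a,b,(ang+90)%180-90],2)
E
python3 - <<'E'
from h import *
d=get_image('wrist'); save(d,'w1.png'); W=cloud(d); np.savez('w1.npz',W=W,img=d['img'])
s=env.observe(); print(s['time_s'],s['position'],s['tool_rot'].round(4).tolist())
m=(W[...,2]>.054)&(W[...,2]<.075)&(np.hypot(W[...,0]-.5,W[...,1]-.31)<.07)
n,l,st,ce=cv2.connectedComponentsWithStats(m.astype(np.uint8)); k=1+st[1:,4].argmax(); m=l==k
print(m.sum(),rect(W,m),np.median(W[m][:,2]),ce[k])
E
```

```text
1.0333 [0.45613135 0.30106487 0.23092085] [[-0.9757, -0.2192, -0.0011], [-0.2192, 0.9757, -0.0], [0.001, 0.0002, -1.0]]
1939 [504.91 312.84  70.13  38.02  18.02] 0.05902681317515146 [277.95822589 230.71789582]
```

View pics/w1.png

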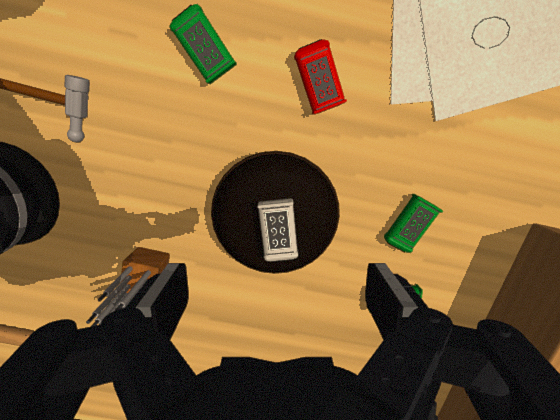

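The wrist view shows the silver locket on the bag at (278,230), and depth gives its rectangle as 70.1×38.0 mm with yaw 18°. The look-alikes in the view are red (320,77) and green (203,43), (412,222).

```bash
python3 - <<'E'
from h import *
to([.505,.313,.13],108)
E
```

```text
shift [-0.168   0.003   0.3362] turn [ 0.0003 -0.0013 -0.1187]
```

Emit:
step_arm(targets=[[[-0.168,0.003,0.1],[0,0,-0.119]],[[-0.168,0.003,0.3362],[0,0,-0.119]],[[-0.168,0.003,0.3362],[0,0,-0.119]],[[-0.168,0.003,0.3362],[0,0,-0.119]],[[-0.168,0.003,0.3362],[0,0,-0.119]],[[-0.168,0.003,0.3362],[0,0,-0.119]]])

```text
time_s: 1.53
position: [0.5048, 0.3146, 0.1329]
tool_rot: [[-0.95, -0.312, 0.003], [-0.312, 0.95, 0.001], [-0.003, 0.0, -1.0]]
ft_force: [-0.1, -0.4, 0.9]
grip_width: 0.0852
gripper_force: 0.0
```

```bash
python3 - <<'E'
from h import *
d=get_image('wrist'); W=cloud(d)
m=(W[...,2]>.050)&(W[...,2]<.075)&(np.hypot(W[...,0]-.505,W[...,1]-.313)<.042)
n,l,st,ce=cv2.connectedComponentsWithStats(m.astype(np.uint8)); k=1+st[1:,4].argmax(); m=l==k
print(m.sum(),rect(W,m),np.percentile(W[m][:,2],[5,50,95]))
r=rect(W,m); s=env.observe(); print(s['position'],s['tool_rot'].round(4).tolist())
# panel: dark pixels in the locket
g=d['img'].mean(-1); a=np.radians(r[4]); L=(W[...,:2]*1000-r[:2])@np.array([[np.cos(a),-np.sin(a)],[np.sin(a),np.cos(a)]])
inn=m&(abs(L[...,1])<14); 
for lo in range(-36,36,4):
    q=inn&(L[...,0]>lo)&(L[...,0]<=lo+4); print(lo+2,q.sum(),g[q].mean().round(0) if q.any() else 0)
to([r[0]/1e3,r[1]/1e3,.046],90+r[4])
E
```

```text
4383 [505.17 312.75  70.95  38.77  17.97] [0.05485369 0.05903986 0.06038539]
[0.5051554  0.31445957 0.13339961] [[-0.9501, -0.3119, 0.004], [-0.3119, 0.9501, 0.0016], [-0.0043, 0.0002, -1.0]]
-34 245 177.0
-30 222 172.0
-26 206 173.0
-22 217 119.0
-18 192 133.0
-14 202 122.0
-10 191 106.0
-6 201 133.0
-2 201 129.0
2 182 103.0
6 187 107.0
10 179 106.0
14 172 102.0
18 175 158.0
22 168 153.0
26 184 206.0
30 137 190.0
34 67 84.0
shift [ 0.003  -0.0055  0.2913] turn [0.0003 0.0054 0.0046]
```

Emit:
step_arm(targets=[[[0.003,-0.0055,0.1],[0,0,0]],[[0.003,-0.0055,0.2],[0,0,0]],[[0.003,-0.0055,0.26],[0,0,0]],[[0.003,-0.0055,0.28],[0,0,0]],[[0.003,-0.0055,0.29],[0,0,0]],[[0.003,-0.0055,0.29],[0,0,0]],[[0.003,-0.0055,0.29],[0,0,0]],[[0.003,-0.0055,0.29],[0,0,0]]])

```text
time_s: 2.25
position: [0.5054, 0.312, 0.0452]
tool_rot: [[-0.95, -0.311, 0.003], [-0.311, 0.95, 0.001], [-0.003, 0.0, -1.0]]
ft_force: [1.0, -0.1, 0.4]
grip_width: 0.0849
gripper_force: 0.0
```

Emit:
step_arm(targets=[[[0,0,0],[0,0,0]],[[0,0,0],[0,0,0]],[[0,0,0],[0,0,0]],[[0,0,0],[0,0,0]],[[0,0,0],[0,0,0]],[[0,0,0],[0,0,0]],[[0,0,0],[0,0,0]],[[0,0,0],[0,0,0]],[[0,0,0],[0,0,0]],[[0,0,0],[0,0,0]]], jaw=20, grip_force=40)

```text
time_s: 3.08
position: [0.5048, 0.3117, 0.0438]
tool_rot: [[-0.95, -0.311, 0.001], [-0.311, 0.95, 0.0], [-0.001, -0.0, -1.0]]
ft_force: [-0.8, -1.5, 5.9]
grip_width: 0.0373
gripper_force: 41.8
```

```bash
python3 - <<'E'
from h import *
s=env.observe(); print({k:np.round(v,4).tolist() for k,v in s.items() if k!='q'})
to([.505,.3135,.2],108)
E
```

```text
{'time_s': 3.0833, 'qvel': [-0.0902, -0.0031, 0.0491, 0.0123, 0.1438, -0.121], 'joint_efforts': [0.0707, -49.6946, -16.7411, 0.0522, -0.2088, 0.0033], 'position': [0.5048, 0.3117, 0.0438], 'tool_rot': [[-0.9505, -0.3108, 0.0007], [-0.3108, 0.9505, 0.0002], [-0.0007, -0.0, -1.0]], 'ft_force': [-0.7972, -1.4781, 5.8517], 'wrist_torque': [-0.0447, 0.1948, 0.0162], 'gripper_force': 41.7802, 'grip_width': 0.0373}
shift [-0.0028  0.0056 -0.5205] turn [-0.      0.0009  0.0024]
```

Emit:
step_arm(targets=[[[0,0,-0.02],[0,0,0]],[[0,0,-0.06],[0,0,0]],[[0,0,-0.15],[0,0,0]],[[0,0,-0.28],[0,0,0]],[[0,0,-0.42],[0,0,0]],[[0,0,-0.56],[0,0,0]],[[0,0,-0.7],[0,0,0]],[[0,0,-0.7],[0,0,0]],[[0,0,-0.7],[0,0,0]]])

```text
time_s: 3.83
position: [0.505, 0.3118, 0.2556]
tool_rot: [[-0.95, -0.311, 0.004], [-0.311, 0.95, 0.002], [-0.004, 0.0, -1.0]]
ft_force: [0.7, 0.3, -3.0]
grip_width: 0.0368
gripper_force: 41.1
```

```bash
python3 - <<'E'
from h import *
s=env.observe(); print(s['position'],s['grip_width'],s['ft_force'],s['gripper_force'])
to([.61,-.01,.255],103)
E
```

```text
[0.50499825 0.3117973  0.25559799] 0.036813607372630154 [ 0.68955393  0.31065313 -3.04729958] 41.09961211681366
shift [ 8.0000e-04 -1.1283e+00  1.7000e-03] turn [0.0005 0.0056 0.1135]
```

Emit:
step_arm(targets=[[[0,-0.06,0],[0,0,0]],[[0,-0.16,0],[0,0,0]],[[0,-0.29,0],[0,0,0]],[[0,-0.42,0],[0,0,0.11]],[[0,-0.55,0],[0,0,0.11]],[[0,-0.68,0],[0,0,0.11]],[[0,-0.8,0],[0,0,0.11]],[[0,-0.9,0],[0,0,0.11]],[[0,-0.97,0],[0,0,0.11]],[[0,-1,0],[0,0,0.11]]])

```text
time_s: 4.67
position: [0.5979, 0.0237, 0.2509]
tool_rot: [[-0.974, -0.225, -0.004], [-0.225, 0.974, 0.0], [0.004, 0.001, -1.0]]
ft_force: [0.2, 0.1, -1.2]
grip_width: 0.0368
gripper_force: 41.1
```

```bash
python3 - <<'E'
from h import *
d=get_image('wrist'); save(d,'w2.png'); W=cloud(d); np.savez('w2.npz',W=W,img=d['img'])
s=env.observe(); print(s['position'],s['tool_rot'].round(4).tolist())
m=(W[...,2]>.091)&(W[...,2]<.099)&(np.hypot(W[...,0]-.555,W[...,1]+.026)<.08)
n,l,st,ce=cv2.connectedComponentsWithStats(m.astype(np.uint8))
for k in range(1,n):
    if st[k,4]>200: print(st[k,4],rect(W,l==k),ce[k],np.median(W[l==k][:,2]))
print('all',rect(W,m))
p=(W[...,2]>.101)&(W[...,2]<.112)&(np.hypot(W[...,0]-.555,W[...,1]+.026)<.06)
n,l,st,ce=cv2.connectedComponentsWithStats(p.astype(np.uint8))
for k in range(1,n):
    if st[k,4]>4: print('pin',st[k,4],W[l==k].mean(0).round(4),ce[k])
E
```

```text
[0.59804106 0.02365898 0.25112823] [[-0.9745, -0.2245, -0.0039], [-0.2245, 0.9745, 0.0], [0.0038, 0.0009, -1.0]]
4355 [522.47 -31.7   79.54  46.01 -76.85] [236.73295063 103.35292767] 0.09415121963973784
3721 [575.04 -18.44  80.18  46.21 -75.97] [239.73071755 160.76457941] 0.09408011858459851
all [548.9  -24.96 100.14  80.16  13.97]
pin 41 [ 0.5111 -0.0461  0.1055] [220.7804878   85.68292683]
pin 44 [ 0.5054 -0.023   0.1056] [247.88636364  85.20454545]
pin 36 [ 0.592  -0.0261  0.1051] [226.72222222 179.22222222]
pin 34 [ 0.5861 -0.0031  0.1056] [251.5        178.70588235]
```

View pics/w2.png

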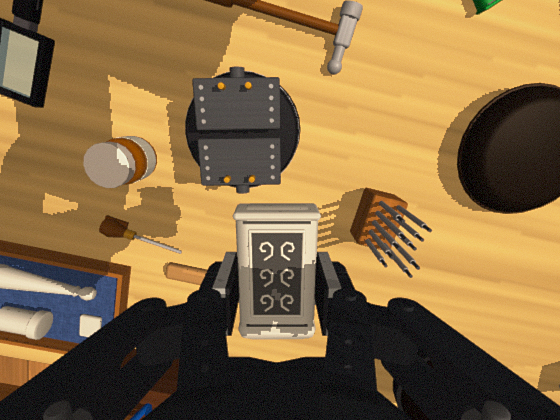

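The wrist view shows the locket held at (276,270). The block's jaws are at (237,103) and (240,161), with pins at (221,86), (248,85), (227,179) and (251,179). That puts the seat near (0.5487, −0.0247) with yaw 13.9°.

```bash
python3 - <<'E'
from h import *
D=np.load('w2.npz'); W=D['W']; s=env.observe(); R=s['tool_rot']; p=s['position']
T=(W-p)@R; T[np.isnan(T)]=9
m=(abs(T[...,0])<.05)&(abs(T[...,1])<.0185)&(T[...,2]<-.004)&(T[...,2]>-.025)
n,l,st,ce=cv2.connectedComponentsWithStats(m.astype(np.uint8)); k=1+st[1:,4].argmax(); m=l==k
q=T[m]; top=q[abs(q[:,0])<.02]
print(m.sum(),rect(T,m),np.percentile(q[:,2],[2,50,98]),ce[k])
print('plane slope',np.linalg.lstsq(np.c_[top[:,:2],np.ones(len(top))],top[:,2],rcond=None)[0])
q2=q; print('x range',np.percentile(q[:,0],[.5,99.5]),'y',np.percentile(q[:,1],[.5,99.5]))
for x0 in range(-40,41,5):
    b=q[abs(q[:,0]*1e3-x0)<2.5]; print(x0,len(b),b.mean(0).round(4) if len(b) else '')
E
```

```text
10446 [4.800e-01 1.000e-02 6.903e+01 3.700e+01 2.000e-02] [-0.01671484 -0.01501236 -0.00834377] [275.26249282 270.15192418]
plane slope [-0.00100481  0.00876796 -0.01502584]
x range [-0.03243172  0.03462791] y [-0.01825647  0.018204  ]
-40 0 
-35 51 [-0.033   0.0004 -0.0133]
-30 485 [-0.0294 -0.     -0.0149]
-25 644 [-0.025   0.0002 -0.0147]
-20 614 [-0.02    0.0001 -0.0148]
-15 650 [-0.015   0.0002 -0.0149]
-10 699 [-0.01   -0.0006 -0.0151]
-5 743 [-0.005  -0.0011 -0.0151]
0 752 [ 0.     -0.0008 -0.0151]
5 794 [ 0.005  -0.0011 -0.0152]
10 796 [ 0.01   -0.0007 -0.015 ]
15 794 [ 0.015   0.0002 -0.0149]
20 807 [ 0.02    0.0002 -0.0149]
25 859 [ 0.0251  0.0001 -0.0149]
30 848 [ 0.03    0.     -0.0149]
35 910 [ 0.0338  0.0002 -0.0113]
40 0
```

```bash
python3 - <<'E'
from h import *
to([.5488,-.0247,.14],103.9)
E
```

```text
shift [ 0.1947 -0.1206  0.3711] turn [ 0.0012 -0.0048 -0.0206]
```

Emit:
step_arm(targets=[[[0.08,-0.05,0],[0,0,-0.02]],[[0.1947,-0.1206,0.02],[0,0,-0.02]],[[0.1947,-0.1206,0.12],[0,0,-0.02]],[[0.1947,-0.1206,0.24],[0,0,-0.02]],[[0.1947,-0.1206,0.33],[0,0,-0.02]],[[0.1947,-0.1206,0.37],[0,0,-0.02]],[[0.1947,-0.1206,0.37],[0,0,-0.02]],[[0.1947,-0.1206,0.37],[0,0,-0.02]],[[0.1947,-0.1206,0.37],[0,0,-0.02]],[[0.1947,-0.1206,0.37],[0,0,-0.02]]])

```text
time_s: 5.55
position: [0.5497, -0.0217, 0.1436]
tool_rot: [[-0.97, -0.243, 0.002], [-0.243, 0.97, -0.0], [-0.002, -0.001, -1.0]]
ft_force: [-0.1, 0.6, -1.3]
grip_width: 0.0368
gripper_force: 41.0
```

```bash
python3 - <<'E'
from h import *
s=env.observe(); print(s['position'],s['ft_force'],s['tool_rot'].round(4).tolist())
to([.5488,-.0247,.1015],103.9)
E
```

```text
[ 0.5497114  -0.02172809  0.143618  ] [-0.05554469  0.56117828 -1.31822132] [[-0.9699, -0.2434, 0.0021], [-0.2434, 0.9699, -0.0004], [-0.0019, -0.0009, -1.0]]
shift [ 0.0056 -0.0087  0.1404] turn [-0.0012  0.0025  0.0041]
```

Emit:
step_arm(targets=[[[0.0056,-0.0087,0.03],[0,0,0.004]],[[0.0056,-0.0087,0.07],[0,0,0.004]],[[0.0056,-0.0087,0.1],[0,0,0.004]],[[0.0056,-0.0087,0.12],[0,0,0.004]],[[0.0056,-0.0087,0.12],[0,0,0.004]],[[0.0056,-0.0087,0.12],[0,0,0.004]],[[0.0056,-0.0087,0.12],[0,0,0.004]],[[0.0056,-0.0087,0.12],[0,0,0.004]]])

```text
time_s: 6.22
position: [0.5485, -0.0251, 0.107]
tool_rot: [[-0.971, -0.24, 0.001], [-0.24, 0.971, -0.0], [-0.001, -0.001, -1.0]]
ft_force: [-1.1, -0.6, -0.9]
grip_width: 0.0369
gripper_force: 41.1
```

```bash
cat >> h.py <<'E'
def pins(d,c,show=True):
    W=cloud(d); p=(W[...,2]>.0995)&(W[...,2]<.1085)&(np.hypot(W[...,0]-c[0],W[...,1]-c[1])<.05)
    n,l,st,ce=cv2.connectedComponentsWithStats(p.astype(np.uint8))
    for k in range(1,n):
        if st[k,4]>15: print('comp',st[k,4],W[l==k].mean(0).round(4),ce[k].round(0))
E
python3 - <<'E'
from h import *
s=env.observe(); print(s['position'],s['ft_force'],s['tool_rot'].round(4).tolist())
d=get_image('wrist'); save(d,'w3.png'); pins(d,(.5488,-.0247))
to([.5488,-.0247,.099],103.9)
E
```

```text
[ 0.54852718 -0.02507186  0.10698152] [-1.05332333 -0.60338038 -0.91879945] [[-0.9708, -0.2399, 0.001], [-0.2399, 0.9708, -0.0003], [-0.0009, -0.0005, -1.0]]
comp 141 [ 0.5103 -0.0465  0.105 ] [252. 185.]
comp 140 [ 0.5047 -0.0236  0.1052] [301. 185.]
comp 75 [ 0.5165 -0.0365  0.1073] [269. 203.]
shift [-0.0013  0.0009  0.0265] turn [-0.0006  0.001  -0.0005]
```

View pics/w3.png

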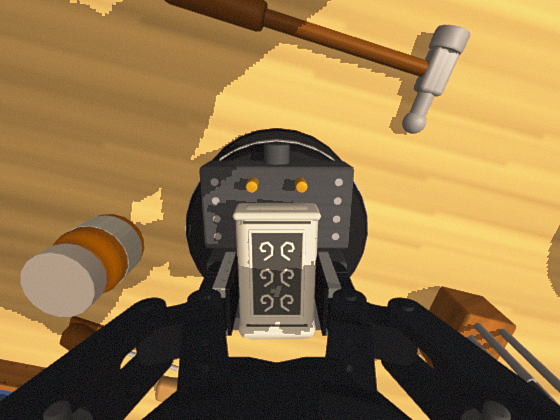

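The view shows the two near pins at (252,185) and (301,185), symmetric about the held locket at (276,270), so the alignment is right. I'm lowering it.

Emit:
step_arm(targets=[[[0,0.0005,0.007],[0,0,0]],[[0,0.0005,0.014],[0,0,0]],[[0,0.0005,0.02],[0,0,0]],[[0,0.0005,0.023],[0,0,0]],[[0,0.0005,0.025],[0,0,0]],[[0,0.0005,0.0265],[0,0,0]],[[0,0.0005,0.0265],[0,0,0]],[[0,0.0005,0.0265],[0,0,0]]])

```text
time_s: 6.93
position: [0.5482, -0.0249, 0.0985]
tool_rot: [[-0.971, -0.24, 0.0], [-0.24, 0.971, -0.0], [-0.0, -0.0, -1.0]]
ft_force: [-0.1, -0.6, -1.4]
grip_width: 0.0371
gripper_force: 41.1
```

Emit:
step_arm(targets=[[[0,0,0.001],[0,0,0]],[[0,0,0.002],[0,0,0]],[[0,0,0.003],[0,0,0]],[[0,0,0.003],[0,0,0]],[[0,0,0.003],[0,0,0]]])

```text
time_s: 7.35
position: [0.5482, -0.0249, 0.0976]
tool_rot: [[-0.971, -0.24, -0.0], [-0.24, 0.971, 0.0], [0.0, 0.0, -1.0]]
ft_force: [0.5, 0.8, -1.6]
grip_width: 0.037
gripper_force: 41.1
```

Emit:
step_arm(targets=[[[0,0,0.001],[0,0,0]],[[0,0,0.002],[0,0,0]],[[0,0,0.003],[0,0,0]],[[0,0,0.003],[0,0,0]],[[0,0,0.003],[0,0,0]]])

```text
time_s: 7.77
position: [0.5482, -0.0248, 0.0968]
tool_rot: [[-0.971, -0.24, 0.0], [-0.24, 0.971, -0.0], [-0.0, -0.0, -1.0]]
ft_force: [-0.4, 0.6, 0.5]
grip_width: 0.0371
gripper_force: 41.3
```

Emit:
step_arm(targets=[[[0,0,0.001],[0,0,0]],[[0,0,0.001],[0,0,0]],[[0,0,0.001],[0,0,0]]])

```text
time_s: 8.02
position: [0.5482, -0.0249, 0.0968]
tool_rot: [[-0.971, -0.24, 0.0], [-0.24, 0.971, -0.0], [-0.0, -0.0, -1.0]]
ft_force: [-2.4, 0.4, 5.4]
grip_width: 0.0368
gripper_force: 41.8
```

Emit:
step_arm(targets=[[[0,0,0],[0,0,0]],[[0,0,0],[0,0,0]],[[0,0,0],[0,0,0]],[[0,0,0],[0,0,0]],[[0,0,0],[0,0,0]],[[0,0,-0.02],[0,0,0]],[[0,0,-0.07],[0,0,0]],[[0,0,-0.17],[0,0,0]],[[0,0,-0.3],[0,0,0]],[[0,0,-0.44],[0,0,0]]], jaw=75, grip_force=20)

```text
time_s: 8.85
position: [0.5475, -0.0247, 0.2293]
tool_rot: [[-0.971, -0.24, -0.002], [-0.24, 0.971, 0.001], [0.002, 0.001, -1.0]]
ft_force: [-0.0, -0.3, 0.7]
grip_width: 0.0751
gripper_force: 0.0
```

Emit:
step_arm(targets=[[[-0.03,0,-0.05],[0,0,0]],[[-0.1,0,-0.05],[0,0,0]],[[-0.17,0,-0.05],[0,0,0]],[[-0.17,0,-0.05],[0,0,0]],[[-0.17,0,-0.05],[0,0,0]],[[-0.17,0,-0.05],[0,0,0]]])

```text
time_s: 9.35
position: [0.5972, -0.0126, 0.2431]
tool_rot: [[-0.971, -0.24, -0.001], [-0.24, 0.971, 0.0], [0.001, 0.0, -1.0]]
ft_force: [1.0, 0.3, -0.3]
grip_width: 0.0749
gripper_force: 0.0
```

```bash
python3 - <<'E'
from h import *
d=get_image('wrist'); save(d,'w4.png'); W=cloud(d); c=np.array([.5488,-.0247]); pins(d,c)
m=(W[...,2]>.1085)&(W[...,2]<.118)&(np.hypot(W[...,0]-c[0],W[...,1]-c[1])<.05)
n,l,st,ce=cv2.connectedComponentsWithStats(m.astype(np.uint8)); k=1+st[1:,4].argmax(); m=l==k
print(st[k,4],rect(W,m),np.median(W[m][:,2]),ce[k])
m=(W[...,2]>.091)&(W[...,2]<.098)&(np.hypot(W[...,0]-c[0],W[...,1]-c[1])<.08)
print('jaws',rect(W,m)); print(env.observe()['position'])
E
```

```text
comp 42 [ 0.5111 -0.0464  0.1055] [262.  95.]
comp 42 [ 0.5054 -0.0233  0.1058] [290.  95.]
comp 29 [ 0.5351 -0.0471  0.1067] [255. 123.]
comp 16 [ 0.5201 -0.0127  0.1075] [297. 115.]
comp 43 [ 0.5527 -0.0044  0.107 ] [297. 154.]
comp 24 [ 0.5698 -0.0382  0.1074] [256. 164.]
comp 31 [ 0.5825 -0.0165  0.1075] [276. 183.]
comp 37 [ 0.5916 -0.0263  0.105 ] [263. 189.]
comp 38 [ 0.586  -0.0034  0.105 ] [288. 189.]
3184 [548.97 -24.22  68.96  38.31  13.93] 0.11214471197167884 [276.27072864 142.29271357]
jaws [548.41 -24.97  99.4   80.01  13.88]
[ 0.59708144 -0.01272429  0.24319665]
```

View pics/w4.png

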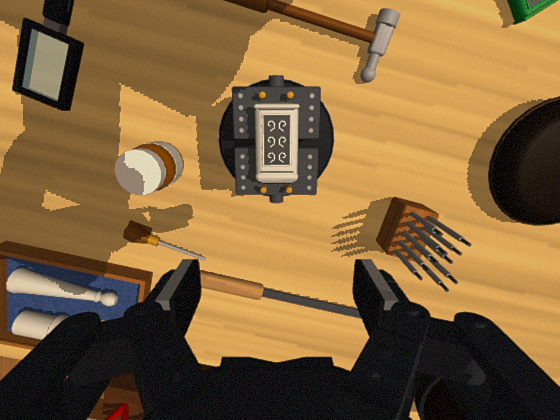

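The locket sits flat at (277,142) between the four pins. Its centre is within about 1 mm and 0.1° of the seat. The magnifier shows at (50,62), so that is next.

```bash
python3 - <<'E'
from h import *
to([.51,-.28,.24],82)
E
```

```text
shift [ 0.4953 -0.7954  0.0108] turn [ 1.000e-04 -6.000e-04  4.859e-01]
```

Emit:
step_arm(targets=[[[0.05,-0.08,0],[0,0,0.1]],[[0.13,-0.2,0],[0,0,0.2]],[[0.21,-0.33,0],[0,0,0.3]],[[0.29,-0.46,0],[0,0,0.4]],[[0.37,-0.6,0],[0,0,0.486]],[[0.45,-0.72,0],[0,0,0.486]],[[0.495,-0.795,0.01],[0,0,0.486]],[[0.495,-0.795,0.01],[0,0,0.486]],[[0.495,-0.795,0.01],[0,0,0.486]],[[0.495,-0.795,0.01],[0,0,0.486]]])

```text
time_s: 10.23
position: [0.5104, -0.2794, 0.2403]
tool_rot: [[-0.99, 0.14, -0.0], [0.14, 0.99, 0.0], [0.0, 0.0, -1.0]]
ft_force: [0.5, 0.2, -0.2]
grip_width: 0.0748
gripper_force: 0.0
```

```bash
python3 - <<'E'
from h import *
d=get_image('wrist'); save(d,'w5.png'); W=cloud(d); np.savez('w5.npz',W=W,img=d['img'])
print(env.observe()['position'])
def comps(lo,hi):
    m=(W[...,2]>lo)&(W[...,2]<hi)&(abs(W[...,0]-.48)<.13)&(abs(W[...,1]+.29)<.075)
    n,l,st,ce=cv2.connectedComponentsWithStats(m.astype(np.uint8))
    for k in range(1,n):
        if st[k,4]>150: print(lo,st[k,4],rect(W,l==k),np.median(W[l==k][:,2]),ce[k].round(0))
comps(.007,.03)
x,y=np.round(W[...,0],2),W[...,1]
for x0 in np.arange(.38,.60,.01):
    q=(abs(W[...,0]-x0)<.003)&(W[...,2]>.008)&(W[...,2]<.03)&(abs(y+.29)<.075)
    if q.any(): print(round(x0,3),np.percentile(y[q],[1,99]).round(4),np.median(W[q][:,2]).round(4))
E
```

```text
[ 0.51075509 -0.27875384  0.24043087]
0.007 4386 [ 485.84 -287.09  179.41   57.91   -8.85] 0.01444638372358872 [267. 172.]
0.4 [-0.2833 -0.2641] 0.0168
0.41 [-0.2849 -0.265 ] 0.0171
0.42 [-0.2863 -0.2665] 0.0171
0.43 [-0.288 -0.268] 0.0174
0.44 [-0.2896 -0.2694] 0.0168
0.45 [-0.2911 -0.2719] 0.017
0.46 [-0.2928 -0.2733] 0.0168
0.47 [-0.2943 -0.2748] 0.017
0.48 [-0.2959 -0.2761] 0.0171
0.49 [-0.3162 -0.2788] 0.0139
0.5 [-0.3174 -0.2612] 0.0147
0.51 [-0.319  -0.2621] 0.0109
0.52 [-0.3209 -0.2635] 0.011
0.53 [-0.3226 -0.266 ] 0.0109
0.54 [-0.3241 -0.2671] 0.011
0.55 [-0.3259 -0.2684] 0.011
0.56 [-0.3275 -0.2698] 0.0109
0.57 [-0.3276 -0.2722] 0.0145
0.58 [-0.2771 -0.2733] 0.0147
```

View pics/w5.png

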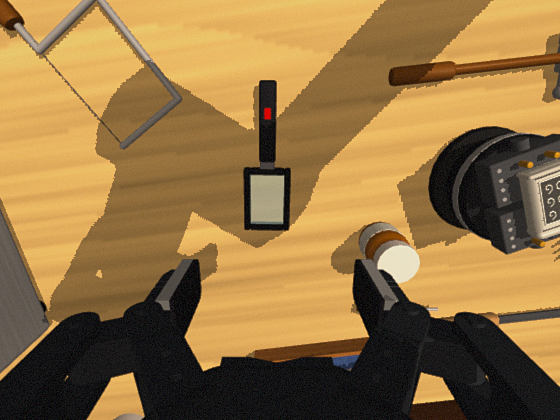

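The magnifier's head is at (267,200) and its handle runs up to (267,82). Together they measure 179.4×57.9 mm with yaw −8.85°. I'll grip the handle 61 mm from the head's centre, near the balance point.

```bash
python3 - <<'E'
from h import *
to([.475,-.2854,.06],81.15)
E
```

```text
shift [ 0.1151 -0.0386  0.6014] turn [0.0003 0.0003 0.0199]
```

Emit:
step_arm(targets=[[[0.1151,-0.0386,0.1],[0,0,0.02]],[[0.1151,-0.0386,0.22],[0,0,0.02]],[[0.1151,-0.0386,0.35],[0,0,0.02]],[[0.1151,-0.0386,0.47],[0,0,0.02]],[[0.1151,-0.0386,0.56],[0,0,0.02]],[[0.1151,-0.0386,0.6],[0,0,0.02]],[[0.1151,-0.0386,0.6],[0,0,0.02]],[[0.1151,-0.0386,0.6],[0,0,0.02]],[[0.1151,-0.0386,0.6],[0,0,0.02]]], jaw=50)

```text
time_s: 11.03
position: [0.4758, -0.2862, 0.0615]
tool_rot: [[-0.988, 0.153, 0.002], [0.153, 0.988, -0.002], [-0.002, -0.001, -1.0]]
ft_force: [-0.2, 0.1, -0.1]
grip_width: 0.0496
gripper_force: 0.0
```

```bash
python3 - <<'E'
from h import *
print(env.observe()['position'])
to([.475,-.2854,.006],81.15)
E
```

```text
[ 0.47582372 -0.28617525  0.06150817]
shift [0.0035 0.0024 0.185 ] turn [-0.0017  0.0025  0.0007]
```

Emit:
step_arm(targets=[[[0.0035,0.0024,0.06],[0,0,0]],[[0.0035,0.0024,0.12],[0,0,0]],[[0.0035,0.0024,0.16],[0,0,0]],[[0.0035,0.0024,0.178],[0,0,0]],[[0.0035,0.0024,0.178],[0,0,0]],[[0.0035,0.0024,0.178],[0,0,0]],[[0.0035,0.0024,0.178],[0,0,0]]])

```text
time_s: 11.62
position: [0.4746, -0.286, 0.008]
tool_rot: [[-0.988, 0.154, 0.002], [0.154, 0.988, -0.002], [-0.002, -0.001, -1.0]]
ft_force: [0.1, 0.9, 0.1]
grip_width: 0.05
gripper_force: 0.0
```

Emit:
step_arm(targets=[[[0,0,0],[0,0,0]],[[0,0,0],[0,0,0]],[[0,0,0],[0,0,0]],[[0,0,0],[0,0,0]],[[0,0,0],[0,0,0]],[[0,0,0],[0,0,0]],[[0,0,0],[0,0,0]],[[0,0,0],[0,0,0]]], jaw=5, grip_force=70)

```text
time_s: 12.28
position: [0.4742, -0.2858, 0.0076]
tool_rot: [[-0.988, 0.155, 0.001], [0.155, 0.988, -0.001], [-0.001, -0.001, -1.0]]
ft_force: [-1.0, 1.3, 5.8]
grip_width: 0.018
gripper_force: 69.2
```

Emit:
step_arm(targets=[[[0,0,-0.01],[0,0,0]],[[0,0,-0.03],[0,0,0]],[[0,0,-0.08],[0,0,0]],[[0,0,-0.16],[0,0,0]],[[0,0,-0.26],[0,0,0]],[[0,0,-0.38],[0,0,0]],[[0,0,-0.5],[0,0,0]],[[0,0,-0.6],[0,0,0]],[[0,0,-0.65],[0,0,0]],[[0,0,-0.65],[0,0,0]]])

```text
time_s: 13.12
position: [0.4749, -0.2863, 0.2058]
tool_rot: [[-0.988, 0.154, 0.005], [0.154, 0.988, -0.005], [-0.006, -0.004, -1.0]]
ft_force: [-0.0, 0.1, -1.6]
grip_width: 0.0177
gripper_force: 68.6
```

Emit:
step_arm(targets=[[[0,0,0],[0,0,0]],[[0,0,0],[0,0,0]],[[0,0,0],[0,0,0]]])

```text
time_s: 13.37
position: [0.4735, -0.2852, 0.2001]
tool_rot: [[-0.988, 0.155, -0.002], [0.155, 0.988, 0.002], [0.003, 0.002, -1.0]]
ft_force: [-0.4, -0.3, -0.9]
grip_width: 0.0177
gripper_force: 68.6
```

```bash
cat >> h.py <<'E'
def mag(d,p,R):
    W=cloud(d); T=(W-p)@R; T[np.isnan(T)]=9
    m=(T[...,0]>-.13)&(T[...,0]<.1)&(abs(T[...,1])<.045)&(T[...,2]<.012)&(T[...,2]>-.03)
    n,l,st,ce=cv2.connectedComponentsWithStats(m.astype(np.uint8)); k=1+st[1:,4].argmax(); m=l==k
    print(st[k],ce[k].round(0)); q=T[m]
    for x0 in range(-110,90,8):
        b=q[abs(q[:,0]*1e3-x0)<3]
        if len(b)>5: print(x0,len(b),np.percentile(b[:,1],[1,99]).round(4),np.percentile(b[:,2],[5,50,95]).round(4))
    print('xr',np.percentile(q[:,0],[.2,99.8]))
E
python3 - <<'E'
from h import *
s=env.observe(); print(s['time_s'],s['position'],s['ft_force'],s['grip_width'],s['tool_rot'].round(4).tolist(),s['wrist_torque'])
d=get_image('wrist'); save(d,'w6.png'); mag(d,s['position'],s['tool_rot'])
E
```

```text
13.3667 [ 0.4734851  -0.28518998  0.20011858] [-0.39576467 -0.25841409 -0.86957989] 0.017705042002027396 [[-0.988, 0.1547, -0.0023], [0.1547, 0.988, 0.0021], [0.0026, 0.0017, -1.0]] [0.01030675 0.06743138 0.01227132]
[  223   106   108   256 12734] [277. 238.]
-54 406 [-0.0141  0.0159] [-0.0036 -0.0028 -0.002 ]
-46 508 [-0.0144  0.0158] [-0.0037 -0.0028 -0.002 ]
-38 426 [-0.013   0.0146] [-0.0036 -0.0028 -0.002 ]
-30 165 [-0.0101  0.0115] [-0.0077 -0.0065 -0.0026]
-22 463 [-0.0093  0.0107] [-0.0079 -0.0067 -0.0014]
-14 248 [-0.0082  0.0096] [-0.0096 -0.0068 -0.0056]
-6 474 [-0.0083  0.0096] [-0.0265 -0.0095 -0.0085]
2 485 [-0.0083  0.0096] [-0.0241 -0.0095 -0.0084]
10 1292 [-0.0148  0.0161] [-0.0287 -0.0119 -0.0065]
18 496 [-0.0091  0.0104] [-0.0104 -0.0094 -0.0076]
26 513 [-0.009   0.0102] [-0.0105 -0.0094 -0.0079]
34 543 [-0.0093  0.0105] [-0.0106 -0.0095 -0.0076]
42 581 [-0.0091  0.0103] [-0.0115 -0.0098 -0.0078]
50 612 [-0.009   0.0105] [-0.0111 -0.0096 -0.0079]
58 636 [-0.0093  0.0104] [-0.0107 -0.0095 -0.0077]
66 685 [-0.0091  0.0102] [-0.0106 -0.0095 -0.0079]
74 697 [-0.0089  0.0105] [-0.0106 -0.0094 -0.0078]
xr [-0.05680109  0.07812503]
```

View pics/w6.png

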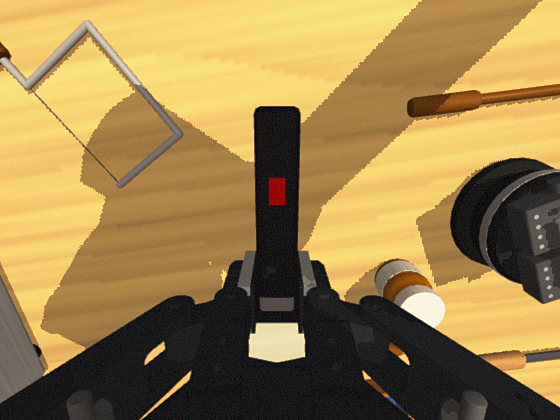

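```bash
python3 - <<'E'
from h import *
to([.4848,-.0404,.2],103.93)
E
```

```text
shift [0.0894 0.8121 0.0023] turn [ 0.0027 -0.0026 -0.5073]
```

Emit:
step_arm(targets=[[[0.004,0.03,0],[0,0,-0.02]],[[0.01,0.09,0],[0,0,-0.06]],[[0.02,0.18,0],[0,0,-0.11]],[[0.03,0.28,0],[0,0,-0.18]],[[0.04,0.39,0],[0,0,-0.25]],[[0.055,0.5,0],[0,0,-0.32]],[[0.067,0.61,0],[0,0,-0.39]],[[0.078,0.7,0],[0,0,-0.45]],[[0.086,0.77,0],[0,0,-0.49]],[[0.0894,0.812,0],[0,0,-0.507]]])

```text
time_s: 14.25
position: [0.4844, -0.0379, 0.2013]
tool_rot: [[-0.97, -0.245, -0.001], [-0.245, 0.97, 0.001], [0.001, 0.001, -1.0]]
ft_force: [0.5, -0.2, -1.8]
grip_width: 0.0177
gripper_force: 68.6
```

Emit:
step_arm(targets=[[[0,0,0],[0,0,0]],[[0,0,0],[0,0,0]],[[0,0,0],[0,0,0]],[[0,0,0],[0,0,0]],[[0,0,0],[0,0,0]],[[0,0,0],[0,0,0]]])

```text
time_s: 14.75
position: [0.4851, -0.0413, 0.2016]
tool_rot: [[-0.971, -0.24, -0.0], [-0.24, 0.971, 0.0], [0.0, 0.0, -1.0]]
ft_force: [0.1, 0.5, -0.9]
grip_width: 0.0175
gripper_force: 68.6
```

```bash
python3 - <<'E'
from h import *
s=env.observe(); print(s['position'],s['tool_rot'].round(4).tolist(),s['grip_width'])
to([.4848,-.0404,.1406],103.93)
E
```

```text
[ 0.48513127 -0.04132205  0.20159339] [[-0.9709, -0.2395, -0.0002], [-0.2395, 0.9709, 0.0], [0.0001, 0.0001, -1.0]] 0.01754361182882182
shift [0.0003 0.0032 0.2033] turn [ 0.0001 -0.0002 -0.0016]
```

Emit:
step_arm(targets=[[[0.0003,0.0032,0.02],[0,0,-0.0016]],[[0.0003,0.0032,0.06],[0,0,-0.0016]],[[0.0003,0.0032,0.11],[0,0,-0.0016]],[[0.0003,0.0032,0.145],[0,0,-0.0016]],[[0.0003,0.0032,0.165],[0,0,-0.0016]],[[0.0003,0.0032,0.175],[0,0,-0.0016]],[[0.0003,0.0032,0.175],[0,0,-0.0016]],[[0.0003,0.0032,0.175],[0,0,-0.0016]],[[0.0003,0.0032,0.175],[0,0,-0.0016]]])

```text
time_s: 15.5
position: [0.4852, -0.04, 0.1497]
tool_rot: [[-0.97, -0.242, 0.001], [-0.242, 0.97, -0.0], [-0.001, -0.001, -1.0]]
ft_force: [1.4, -0.3, -0.9]
grip_width: 0.0184
gripper_force: 68.6
```

```bash
python3 - <<'E'
from h import *
s=env.observe(); print(s['position'],s['tool_rot'].round(4).tolist(),s['grip_width'])
to([.4848,-.0404,.1406],103.93)
ims=[]
for n in('scene','top'):
    d=get_image(n); W=cloud(d); c=np.array([.5449,-.0255])
    R=down(103.93); T=(W-[*c,0])@R; T[np.isnan(T)]=9
    m=(abs(T[...,0])<.06)&(abs(T[...,1])<.04)&(W[...,2]>.139)&(W[...,2]<.16)
    print(n,m.sum()); 
    if m.sum()>50:
        print(rect(T,m),np.median(W[m][:,2])); q=W[m]; print(np.linalg.lstsq(np.c_[T[m][:,:2],np.ones(m.sum())],q[:,2],rcond=None)[0].round(4))
    u,v=(int(x) for x in np.argwhere(m).mean(0)[::-1]) if m.any() else (313,214)
    v0,u0=max(0,v-55),max(0,u-55); ims.append(cv2.resize(d['img'][v0:v0+110,u0:u0+110],(400,400),interpolation=2))
cv2.imwrite('pics/c7.png',np.hstack(ims)[...,::-1])
E
```

```text
[ 0.48516613 -0.03995089  0.14974275] [[-0.9703, -0.2418, 0.0011], [-0.2418, 0.9703, -0.0004], [-0.001, -0.0006, -1.0]] 0.018370283775715143
shift [ 0.0016 -0.0011  0.0305] turn [-0.0008  0.0013  0.0014]
scene 1071
[ 8.88 -1.92 98.88 59.65 -0.65] 0.15423939089481362
[0.0097 0.0462 0.1543]
top 38
```

View pics/c7.png

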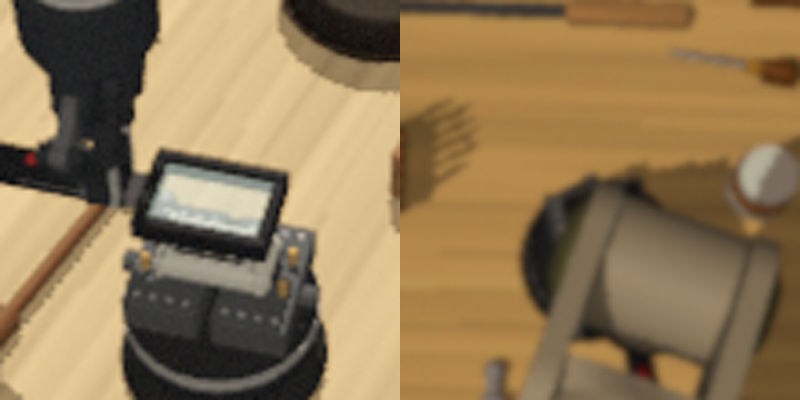

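The left crop shows the magnifier's head over the locket at about (210,205), with clear gaps to the locket and pins. In the top view on the right the arm hides it. I'm checking that it is level.

```bash
cat >> h.py <<'E'
def rim(c=(.5449,-.0255),yaw=103.93):
    d=get_image('scene'); W=cloud(d); T=(W-[*c,0])@down(yaw); T[...,2]*=-1; T[np.isnan(T)]=9
    m=(abs(T[...,0])<.05)&(abs(T[...,1])<.036)&(T[...,2]>.125)&(T[...,2]<.18)
    P=T[m]; rng=np.random.default_rng(0); best=None
    for _ in range(1500):
        A=np.c_[P[rng.choice(len(P),3,False)][:,:2],np.ones(3)]
        if abs(np.linalg.det(A))<1e-4: continue
        s=np.linalg.solve(A,P[rng.choice(len(P),3,False)][:,2]) if 0 else None
        i=rng.choice(len(P),3,False); A=np.c_[P[i,:2],np.ones(3)]
        if abs(np.linalg.det(A))<2e-4: continue
        s=np.linalg.solve(A,P[i,2])
        if np.hypot(s[0],s[1])>.3: continue
        e=abs(np.c_[P[:,:2],np.ones(len(P))]@s-P[:,2])<.0012
        if best is None or e.sum()>best.sum(): best=e
    Q=P[best]; s=np.linalg.lstsq(np.c_[Q[:,:2],np.ones(len(Q))],Q[:,2],rcond=None)[0]
    print('inliers',len(Q),'of',len(P),'slope deg',np.degrees(s[:2]).round(2),'z',s[2].round(4))
    print('x',np.percentile(Q[:,0],[1,99]).round(4),'y',np.percentile(Q[:,1],[1,99]).round(4),rect(np.array(Q),np.ones(len(Q),bool)))
    ti=np.zeros(m.shape,bool); ti[m]=best
    return d,T,m,ti
E
python3 - <<'E'
from h import *
d,T,m,ti=rim()
q=T[ti]
for x0 in range(-44,50,8): 
    b=q[abs(q[:,0]*1e3-x0)<4]; print(x0,len(b),(b[:,1:].min(0).round(4),b[:,1:].max(0).round(4)) if len(b) else '')
E
```

```text
inliers 341 of 1062 slope deg [ 2.87 -4.52] z 0.1539
x [-0.0397  0.0482] y [-0.0299  0.0217] [ 4.78 -2.93 89.81 54.45  1.27]
-44 1 (array([0.0017, 0.151 ]), array([0.0017, 0.151 ]))
-36 12 (array([-0.0311,  0.1507]), array([0.0212, 0.1554]))
-28 33 (array([-0.0289,  0.151 ]), array([0.0236, 0.1556]))
-20 35 (array([-0.0302,  0.1513]), array([0.0204, 0.1564]))
-12 40 (array([-0.03  ,  0.1509]), array([0.0203, 0.1561]))
-4 37 (array([-0.0296,  0.1511]), array([0.0224, 0.1572]))
4 44 (array([-0.0295,  0.1516]), array([0.021 , 0.1575]))
12 30 (array([-0.0286,  0.152 ]), array([0.0218, 0.1575]))
20 27 (array([-0.029 ,  0.1523]), array([0.0208, 0.1581]))
28 33 (array([-0.0297,  0.1527]), array([0.022 , 0.1588]))
36 24 (array([-0.0283,  0.154 ]), array([0.0205, 0.1586]))
44 21 (array([-0.0103,  0.1551]), array([0.0085, 0.1579]))
```

```bash
python3 - <<'E'
from h import *
d=get_image('scene'); W=cloud(d); T=(W-[.5449,-.0255,0])@down(103.93); T[...,2]*=-1; T[np.isnan(T)]=9
m=(abs(T[...,0])<.06)&(abs(T[...,1])<.036)&(T[...,2]>.125)&(T[...,2]<.18)
P=T[m]*1e3
print('rows y, cols x: median z (count)')
xs=range(-44,61,8)
print('     ',list(xs))
for y0 in range(-34,36,4):
    print(y0,[(round(float(np.median(b)),1) if len(b:=P[(abs(P[:,0]-x)<4)&(abs(P[:,1]-y0)<2),2])>1 else 0) for x in xs])
s=env.observe(); print(s['position'],s['wrist_torque'],s['grip_width'])
dw=get_image('wrist'); mag(dw,s['position'],s['tool_rot'])
E
```

```text
rows y, cols x: median z (count)
      [-44, -36, -28, -20, -12, -4, 4, 12, 20, 28, 36, 44, 52, 60]
-34 [0, 0, 0, 0, 0, 0, 0, 0, 0, 0, 0, 0, 0, 0]
-30 [0, 148.9, 151.8, 152.8, 153.3, 152.3, 152.2, 153.3, 153.4, 150.4, 149.1, 0, 0, 0]
-26 [0, 156.1, 157.0, 157.6, 156.9, 156.9, 153.1, 156.5, 155.1, 157.7, 156.4, 0, 0, 0]
-22 [0, 157.1, 156.2, 157.7, 156.3, 156.0, 157.0, 157.5, 157.1, 157.5, 157.4, 0, 167.2, 168.3]
-18 [0, 156.3, 153.9, 153.5, 152.8, 153.3, 152.4, 154.1, 154.1, 153.9, 157.9, 0, 164.8, 155.1]
-14 [151.9, 156.8, 152.7, 152.5, 153.2, 152.7, 152.8, 152.6, 153.3, 153.1, 158.1, 0, 170.9, 0]
-10 [0, 156.7, 151.5, 152.6, 152.4, 153.4, 154.0, 152.3, 153.5, 153.5, 157.9, 152.1, 156.2, 0]
-6 [0, 153.9, 153.2, 153.5, 153.6, 154.0, 153.8, 152.8, 152.6, 153.4, 156.7, 156.5, 159.1, 0]
-2 [0, 155.8, 152.7, 152.8, 152.6, 153.4, 153.7, 153.9, 153.3, 153.0, 156.4, 156.1, 0, 0]
2 [155.7, 156.7, 152.6, 152.8, 151.8, 153.7, 153.2, 152.1, 151.8, 152.6, 156.9, 156.9, 158.8, 0]
6 [0, 158.3, 153.1, 153.7, 152.9, 154.2, 153.2, 152.5, 152.3, 153.3, 156.7, 156.3, 159.9, 0]
10 [0, 157.7, 153.6, 152.
[... 852 characters left out ...]
.0027]
-22 468 [-0.0096  0.0104] [-0.0081 -0.0066 -0.0018]
-14 249 [-0.0086  0.0091] [-0.0098 -0.007  -0.0057]
-6 464 [-0.0086  0.0093] [-0.0266 -0.0095 -0.0085]
2 491 [-0.0086  0.0093] [-0.0238 -0.0095 -0.0085]
10 1291 [-0.015   0.0157] [-0.0288 -0.0117 -0.0064]
18 498 [-0.0094  0.0101] [-0.0105 -0.0094 -0.0079]
26 500 [-0.0093  0.0099] [-0.0105 -0.0094 -0.0081]
34 544 [-0.0096  0.0102] [-0.0106 -0.0095 -0.0077]
42 569 [-0.0094  0.01  ] [-0.0115 -0.0098 -0.008 ]
50 609 [-0.0093  0.0099] [-0.0109 -0.0096 -0.008 ]
58 650 [-0.0096  0.0101] [-0.0107 -0.0095 -0.0077]
66 675 [-0.0094  0.0099] [-0.0107 -0.0095 -0.008 ]
74 698 [-0.0092  0.0102] [-0.0106 -0.0094 -0.0079]
xr [-0.05669763  0.07801706]
```

The glass reads a uniform 153 mm and the rim about 157 mm on all sides, so the head is level and centred to about 1 mm. Only the last 9 mm remain.

Emit:
step_arm(targets=[[[0.001,-0.001,0.005],[0,0,0.001]],[[0.001,-0.001,0.012],[0,0,0.001]],[[0.001,-0.001,0.02],[0,0,0.001]],[[0.001,-0.001,0.026],[0,0,0.001]],[[0.001,-0.001,0.029],[0,0,0.001]],[[0.001,-0.001,0.029],[0,0,0.001]],[[0.001,-0.001,0.029],[0,0,0.001]],[[0.001,-0.001,0.029],[0,0,0.001]],[[0.001,-0.001,0.029],[0,0,0.001]],[[0.001,-0.001,0.029],[0,0,0.001]]])

```text
time_s: 16.58
position: [0.4847, -0.0402, 0.1405]
tool_rot: [[-0.971, -0.241, 0.0], [-0.241, 0.971, -0.0], [-0.0, -0.0, -1.0]]
ft_force: [-0.6, -0.4, -1.2]
grip_width: 0.0178
gripper_force: 68.6
```

Emit:
step_arm(targets=[[[0,0,0],[0,0,0]],[[0,0,0],[0,0,0]],[[0,0,0],[0,0,0]],[[0,0,0],[0,0,0]],[[0,0,0],[0,0,0]],[[0,0,0],[0,0,0]],[[0,0,0],[0,0,0]],[[0,0,0],[0,0,0]],[[0,0,0],[0,0,0]],[[0,0,0],[0,0,0]]])

```text
time_s: 17.42
position: [0.4846, -0.0402, 0.1405]
tool_rot: [[-0.971, -0.241, 0.0], [-0.241, 0.971, -0.0], [-0.0, -0.0, -1.0]]
ft_force: [-0.2, 0.0, -1.4]
grip_width: 0.0176
gripper_force: 68.6
```

```bash
python3 - <<'E'
from h import *
s=env.observe(); print(s['position'],s['tool_rot'].round(4).tolist(),s['grip_width'],s['qvel'].round(2))
to([.4848,-.0404,.1406],103.93)
d=get_image('scene'); W=cloud(d); T=(W-[.5449,-.0255,0])@down(103.93); T[...,2]*=-1; T[np.isnan(T)]=9
P=T[(abs(T[...,0])<.028)&(abs(T[...,1])<.017)&(T[...,2]>.12)&(T[...,2]<.18)]
print('glass',np.median(P[:,2]),np.degrees(np.linalg.lstsq(np.c_[P[:,:2],np.ones(len(P))],P[:,2],rcond=None)[0][:2]))
E
```

```text
[ 0.48464541 -0.0402442   0.14049884] [[-0.9705, -0.241, 0.0], [-0.241, 0.9705, -0.0], [-0.0, -0.0, -1.0]] 0.0176454145657924 [ 0.01  0.07 -0.1  -0.03 -0.01  0.01]
shift [-0.0004 -0.0006 -0.0003] turn [-0.      0.0001  0.0003]
glass 0.14384191407124974 [-0.10754666 -0.01905664]
```

The magnifier is level, still and on target, so I'm handing in.

```bash
python3 -c "
from h import *
print(close_job())"
```

```text
the job is handed in; nothing more can be done
None
```

The job is handed in at about 17.5 s: the silver locket lies ornament up between the brass pins, within about 1 mm and 0.1° of the seat, and the gripper holds the magnifier level and still about 20 mm above it, lined up lengthwise and centred on the panel to about 1 mm.

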